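# Pack the lacquered panel and fasten the case

### The job

Take the black lacquered panel off the leaning display stand and lower it upright, all the way down, into the free slot of the open wooden case, beside the panel already packed; do not let it drop. Then shut the lid fully, and last swing the steel hasp down over its staple until it lies flat against the case. Leave the panel already packed and the other things on the table where they are.

Things in the scene. Friction and masses are not known exactly. Their poses are not given: they have to be found in the camera images.
- panel: black lacquered panel to be packed, 130 mm wide (its y), 110 high (its z), 12 thick (its x), about 0.15 kg, gold decoration on the +x face. Origin: middle of its lower edge. It starts loose on the stand, leaning 0.52 rad from upright with its top towards the robot; the middle 75 mm of its width, and all above 80 mm up, is clear of the stand
- panel_mid (a point): centre of that panel, 55 mm above its lower edge
- panel_top (a point): middle of that panel's top edge
- stand: dark wooden display stand, fixed; base 125 x 130 mm, 12 mm thick; a ledge with a 10 mm lip in front of the panel's foot and two 14 mm wide rear bars, 94 mm apart between centres. Origin on the table under it; its -x side is towards the robot and the panel leans to -x
- case: light wooden case, fixed, open on top, 162 (its x) x 220 (its y) x 130 mm high, walls and floor 8 mm. Origin: centre of its underside. Lid hinge along the +x rim; staple and hasp in the middle of the -x side. Two upright slots cross it at y = -50 (free) and +50 mm (taken), each 20 mm wide between ribs that rise 85 mm above the floor along the +x and -x walls, which are 146 mm apart
- slot (a point): floor of the free slot, at its centre, axes as the case's. A seated panel has its lower edge here, width along x, thickness along y, either way round; its top is then 12 mm below the rim
- slot_taken (a point): the same point of the slot that is already taken
- lid (a joint): lid of the case, a 162 x 220 x 10 mm board on a stiff hinge that stays where it is left; 0 is fully shut, grows as it opens, 1.57 is upright, at most 1.85 rad
- lid_hinge (a point): middle of the lid's hinge line, at the top of the case's +x side, on the lid's underside
- lid_edge (a point): middle of the lid's free edge on its outer face, 162 mm from the hinge; x, y, z axes parallel to the case's when the lid is shut
- hasp (a joint): steel hasp hinged on the middle of the lid's free edge: plate 75 mm long, 46 wide, 4 thick, with a slot; 0 is closed, flat along the case's side with the staple through its slot when the lid is shut; 1.57 sticks straight out in the lid's plane; it swings stiffly and stays where left; at most 2.4 rad
- hasp_hinge (a point): middle of the hasp's hinge line, 6 mm out from the lid's free edge; when the lid is shut it is 134 mm above the table
- hasp_tab (a point): centre of the solid tab at the hasp's free end, 62 mm from its hinge line; the slot for the staple is 26 to 48 mm from the hinge line; the staple juts out 15 mm from the case's side, 36 mm below the rim
- packed_panel: an equal panel, already packed in the other slot of the case; leave it there. Origin at the middle of its lower edge
- cup: black lacquered cup, 76 mm wide, 90 mm high; origin at its underside; a bystander
- red_cup: dark red lacquered cup, 72 mm wide, 85 mm high; origin at its underside; a bystander
- bowl: dark red lacquered bowl, 110 mm wide, 50 mm high; origin at its underside; a bystander
- bottle: white squeeze bottle, 60 mm wide, 160 mm high; origin at its underside; a bystander
- brush: paint brush lying on the table, 180 mm long; a bystander
- brush_jar: grey jar of brushes, 72 mm wide, 100 mm high, with brushes up to 196 mm; origin at its underside; a bystander
Not all that is in view belongs to the job. What is shaped like the panel but orange or pink is not meant.

How it is judged:
By the outcome, as a careful person would: the job done as asked, in the order asked, and still so for the second after the job is handed in, with the robot touching nothing.
It also fails if it takes over 72 s, if anything falls off the work surface, if the arm or the gripper's body presses on something with over 40 N, if the wrist force passes 120 N, or if a joint passes its speed limit or range.

### The arm

A 6-joint arm with a two-finger parallel gripper is mounted at the origin on the work surface. World frame = base frame: x ahead of the robot, y to its left, z up, the work surface at z = 0. Lengths are in m, angles in rad, forces in N, time in s.
With the tool pointing down it reaches from about 0.4 to 0.825 m from the base axis. Payload 7 kg.
Tool frame: the origin (TCP) lies midway between the tips of the shut fingers; the grasp point (between the pads) lies 19 mm behind it; z points along the fingers, y is the line along which they close (so a half turn about z gives the same grasp; the last joint's range is limited). The gripper opens to 88 mm and grips with 3 to 60 N. Pads are 19 mm wide; open, the fingers measure 130 mm over their backs; the gripper's body (78 mm by 193 mm) begins 47 mm behind the grasp point.
Start: joints at [-0.833, 0.359, 0.012, 0, -1.224, -0.288], TCP at [0.293, -0.608, 0.195] pointing down, gripper open.
Joint ranges: [-3.07, 3.07], [-1.43, 2.12], [-1.02, 1.25], [-3.03, 1.67], [-3.05, -0], [-3.03, 3.03]. Speed limits (rad/s): [2.39, 2.39, 3.01, 3.14, 3.14, 3.14].

### API

Orientations are given as a unit quaternion [w, x, y, z].
In Python, from bench import readout, get_image, r, finder gives the robot as it stands. The module is installed in compiled form; this text tells all that it offers.
- The arm moves only by the tool drive_tool, never from a script. Its arguments are lists of equal length, an entry for each row: "xyz": the shift along the world's x, y, z in m, a list of three; "delta_rot": the turn, a rotation vector about the world's x, y, z in degrees, a list of three; "fingers": the opening, from 0 (shut) to 1 (fully open). In form: {"xyz": [[dx, dy, dz], ...], "delta_rot": [[wx, wy, wz], ...], "fingers": [fingers, ...]}. A call has 1 to 12 rows; each row shifts and turns the commanded pose from where the row before left it; what a row does not reach is not made up. A row lasts 1/12 s, in which the tool goes at most 41.7 mm and 7.16 degrees, less where a joint would pass 70% of its speed; a pose out of reach is approached as far as the arm can. A call is refused whole if a number of a shift passes 0.0417 or a number of a turn 7.16, either way. A call with a gripper value outside its range is refused whole. The fingers move at their own pace and stop on an object; "force" is the grip in N (left out, the last holds). Time passes only in rows, so rows that do not move let the fingers close. It gives the time, the measured TCP pose, the force, the opening and the grip force at its end, in the units of the state.
- readout.sense(): the state, without advancing time (a new reading comes with each control period).
- get_image(name): name is "scene" or "top"; returns a dict with "image" (480x640x3 uint8, red, green, blue), "depth" (480x640 float32, m along the optical axis (not along the pixel's ray), 0 where there is no reading), "fovy" (degrees; the focal length in pixels is half the picture's height over the tangent of half this angle, whatever the lens; pixels are square), "cx", "cy" (the principal point, pixels), "k1" (the pictures are not rectified: a ray, as slopes to the right and down, at radius r is drawn at 1 + k1 r^2 times it, then the intrinsics apply), "extrinsics" (4x4, takes a point from camera to world coordinates). Camera axes: x right, y up, looking along -z (the intrinsics and any distortion apply to the point x, -y, -z); pixel columns grow to the right and rows downward; lengths in m; the calibration is good to about 2 mm. A picture is of the moment at which its call begins.
- r.close_job(): hands the job in; it is judged then, once.
Trained networks look in the newest picture that a camera, given by its name, has taken for a name from the list of things; names that differ only in an ending like _2 or _b are one class to them, and where a whole thing is asked for, a point or a joint stands for the part that bears it (a point fixed in the world has none). Each returns a list of dicts, best first, with "p" (0 to 1); they miss things now and then, are a little off and sometimes report something else, mostly with a low value. They report only what shows in the picture. A call takes as long as a camera call. They do not tell look-alikes from the thing itself.
- finder.find_in(camera, target): "at" ([row, column] in pixels, amid what is visible of it).
- finder.regions_of(camera, target): "pixels" (480x640 bool, what is visible of it) and "at" ([row, column] in pixels, amid what is visible of it).
- finder.mark_of(camera, target): "at" ([row, column] in pixels: a listed point, or the origin of a listed thing).
The state is a dict: "time": time; "q": joint angles; "joint_vel": joint speeds; "tau": joint torques, N m; "tool_pos": TCP position; "eef_rot": TCP orientation; "wrist_force": force on the tool from outside, world axes, zero at the start; "ft_torque": the same for the moment, N m; "gripper_width": finger opening in m; "finger_force": force on a finger pad.
Only numpy, scipy, OpenCV 4.12 (cv2) and the standard library are available. Lean on these libraries where they do the work, as an engineer would, in place of code of your own. Each camera call takes 0.05 s, during which the arm holds its last target. There are 200 camera calls.

## Working session

There is one attempt and no reset: what is moved stays moved. The work goes in short steps, Python scripts to look and compute and a tool call to move; the robot and the scene stay as the last step left them, time stands still between calls to the robot, and variables do not carry over. Pictures are saved under pics/ and viewed, at most 10 in all, crops included, and the job is handed in when it is done.

Besides the shell and the picture viewer there is one more tool, called after "Request:" as name(argument=value, ...) on one line, values as JSON. drive_tool: Moves the arm, as the interface text tells. Its arguments: {"type":"object","properties":{"xyz":{"type":"array"},"delta_rot":{"type":"array"},"fingers":{"type":"array"},"force":{"type":"number"}},"required":["xyz","delta_rot","fingers"]}

```bash
mkdir -p pics
cat > h.py <<'E'
import numpy as np, cv2
from bench import readout, get_image, r, finder
def K(d):
    f=240/np.tan(np.radians(d["fovy"])/2); return np.array([[f,0,d["cx"]],[0,f,d["cy"]],[0,0,1.]])
def ray(d,rc):
    # slopes (right,down), undistorted
    p=cv2.undistortPoints(np.array([[[rc[1],rc[0]]]],float),K(d),np.array([d["k1"],0,0,0.]))[0,0]
    return p
def cloud(d):
    v,u=np.mgrid[0:480,0:640]; pts=np.stack([u,v],-1).reshape(-1,1,2).astype(float)
    p=cv2.undistortPoints(pts,K(d),np.array([d["k1"],0,0,0.]))[:,0]
    z=d["depth"].reshape(-1); c=np.stack([p[:,0]*z,-p[:,1]*z,-z,np.ones_like(z)],1)
    w=(c@np.asarray(d["extrinsics"]).T)[:,:3]; w[z==0]=np.nan
    return w.reshape(480,640,3)
def proj(d,P):
    c=np.linalg.inv(d["extrinsics"])@np.append(P,1); x,y=c[0]/-c[2],-c[1]/-c[2]
    s=1+d["k1"]*(x*x+y*y); k=K(d); return np.array([k[1,1]*y*s+k[1,2],k[0,0]*x*s+k[0,2]])
def tri(d1,a,d2,b):
    A=[];B=[]
    for d,rc in((d1,a),(d2,b)):
        E=np.asarray(d["extrinsics"]); p=ray(d,rc); v=E[:3,:3]@np.array([p[0],-p[1],-1]); v/=np.linalg.norm(v)
        M=np.eye(3)-np.outer(v,v); A.append(M);B.append(M@E[:3,3])
    x=np.linalg.lstsq(np.vstack(A),np.hstack(B),rcond=None)[0]; return x
def save(d,n,crop=None,s=1):
    im=d["image"][...,::-1]
    if crop: im=im[crop[0]:crop[1],crop[2]:crop[3]]
    cv2.imwrite("pics/"+n,cv2.resize(im,None,fx=s,fy=s,interpolation=cv2.INTER_CUBIC))
E
python3 - <<'E'
from h import *
np.set_printoptions(precision=4,suppress=True)
ds={c:get_image(c) for c in("scene","top")}
im=np.vstack([ds["scene"]["image"],ds["top"]["image"]])[...,::-1]
cv2.imwrite("pics/a.png",cv2.resize(im,(400*1,600)))
for c in ds: save(ds[c],c+"0.png")
for c,d in ds.items():
    print(c,d["fovy"],d["cx"],d["cy"],d["k1"]);print(np.array(d["extrinsics"]))
    np.save(c+"cl.npy",cloud(d)); w=cloud(d)
    for t in["panel","stand","case","packed_panel"]:
        for f in finder.regions_of(c,t)[:3]:
            print(c,t,round(f["p"],2),np.round(f["at"]),f["pixels"].sum(),np.nanmedian(w[f["pixels"]],axis=0))
    for t in["panel_mid","panel_top","panel","stand","case","slot","slot_taken","lid_hinge","lid_edge","hasp_hinge","hasp_tab","packed_panel"]:
        for f in finder.mark_of(c,t)[:2]:
            print(c,t,round(f["p"],2),np.round(f["at"],1))
print(readout.sense())
E
```

```text
scene 54.084998873570505 322.55610674992096 240.6977747713352 -0.11366472584421188
[[-0.1967 -0.6423  0.7408  1.2277]
 [ 0.9805 -0.1321  0.1457  0.0902]
 [ 0.0043  0.755   0.6557  0.7372]
 [ 0.      0.      0.      1.    ]]
scene panel 0.95 [185. 262.] 1136 [ 0.2045 -0.2834  0.0124]
scene panel 0.91 [239. 246.] 2805 [ 0.5286 -0.2096  0.0926]
scene panel 0.72 [205. 188.] 1357 [ 0.3428 -0.4386  0.0114]
scene stand 0.73 [276. 246.] 1778 [ 0.5709 -0.2032  0.0139]
scene case 0.6 [285. 440.] 10311 [0.6227 0.1953 0.1032]
scene packed_panel 0.79 [260. 436.] 2364 [0.4958 0.1906 0.0754]
scene panel_mid 0.94 [203.7 188.9]
scene panel_mid 0.81 [182.  260.9]
scene panel_top 0.94 [217.8 250.2]
scene panel_top 0.92 [201.8 170.3]
scene panel 0.92 [265.5 243.7]
scene panel 0.75 [182.4 282.1]
scene stand 0.55 [274.5 246.8]
scene stand 0.36 [282.9 433.4]
scene case 0.62 [301.7 428.7]
scene slot_taken 0.7 [280.6 431.9]
scene lid_hinge 0.78 [265.1 478.3]
scene lid_hinge 0.3 [400.4 365.5]
scene lid_edge 0.89 [200.4 520.9]
scene lid_edge 0.64 [222.3 266.6]
scene hasp_hinge 0.58 [198.4 515.5]
scene hasp_tab
[... 1243 characters left out ...]
3]
top slot_taken 0.67 [200.8 143.2]
top lid_hinge 0.71 [209.5 173.5]
top lid_edge 0.83 [199.9 141.9]
top lid_edge 0.34 [209.9 170.2]
top hasp_hinge 0.45 [200.1 145.9]
top packed_panel 0.84 [241.5 210.2]
{'time': 1.7, 'q': array([-0.8329,  0.3586,  0.0119, -0.    , -1.2241, -0.2881]), 'joint_vel': array([-0.0018, -0.0002, -0.002 ,  0.0002,  0.0012,  0.0002]), 'tau': array([ -0.0024, -58.2374,  29.3288,   7.0024,   0.0124,   0.0001]), 'tool_pos': array([ 0.2935, -0.6078,  0.1951]), 'eef_rot': array([ 0.    , -0.223 ,  0.9748,  0.    ]), 'wrist_force': array([ 0.223 , -0.0606,  0.4037]), 'ft_torque': array([-0.0007,  0.0174,  0.0824]), 'finger_force': 0.0, 'gripper_width': 0.08735830675719038}
```

View pics/scene0.png

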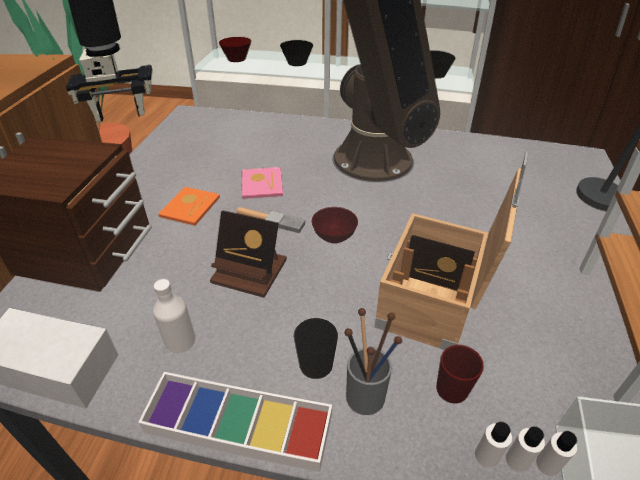

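View pics/top0.png

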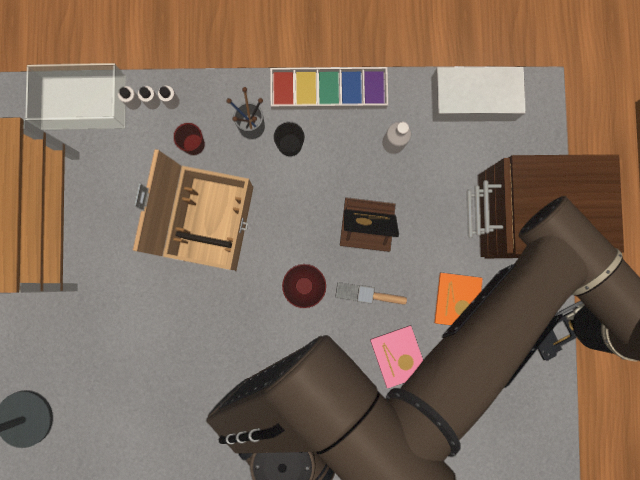

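The panel stands at scene (240,247) and top (222,371), leaning on the dark stand. The look-alikes are orange at scene (205,190) / top (298,460) and pink at scene (182,262) / top (355,397), both lying flat. Only the black, leaning one fits the description. The case is at scene (285,440) / top (208,200), with its hinge and open lid towards world +y. The free slot is the far one (larger x), and the hasp sticks up from the lid edge at scene (523,165).

Run:
```python
from h import *
np.set_printoptions(precision=4,suppress=True)
ds={c:get_image(c) for c in("scene","top")}; cl={c:cloud(ds[c]) for c in ds}
a=cv2.resize(ds["scene"]["image"][195:305,195:305,::-1],(400,400),interpolation=cv2.INTER_CUBIC)
b=cv2.resize(ds["top"]["image"][140:290,120:270,::-1],(400,400),interpolation=cv2.INTER_CUBIC)
cv2.imwrite("pics/crop1.png",np.hstack([a,b]))
def plane(P,n=300,tol=.003):
    rng=np.random.default_rng(0);best=None
    for _ in range(n):
        q=P[rng.choice(len(P),3,False)];v=np.cross(q[1]-q[0],q[2]-q[0]);L=np.linalg.norm(v)
        if L<1e-9: continue
        i=abs((P-q[0])@(v/L))<tol
        if best is None or i.sum()>best.sum(): best=i
    Q=P[best];c=Q.mean(0);v=np.linalg.svd(Q-c,full_matrices=False)[2][2];return c,v,Q
# panel
m=[f for f in finder.regions_of("scene","panel") if abs(f["at"][0]-239)<15][0]["pixels"]
P=cl["scene"][m];P=P[np.isfinite(P).all(1)];c,n,Q=plane(P); n*=np.sign(n[0])
up=np.array([0,0,1])-n[2]*n;up/=np.linalg.norm(up);w=np.cross(up,n)  # width dir
print("panel n",n,"lean",np.arcsin(n[2]),"yaw",np.degrees(np.arctan2(n[1],n[0])),"inl",len(Q),len(P))
uv=np.stack([(Q-c)@w,(Q-c)@up],1)
print("ext",np.percentile(uv,[1,99],axis=0)); 
(ctr,sz,ang)=cv2.minAreaRect(uv.astype(np.float32)*1000);print("rect",ctr,sz,ang,"c",c)
lo,hi=np.percentile(uv,[0.5,99.5],axis=0)
print("face top mid",c+w*(lo[0]+hi[0])/2+up*hi[1],"centre", c+w*(lo[0]+hi[0])/2+up*hi[1]-.055*up-.006*n)
print("tri top",tri(ds["scene"],(217.8,250.2),ds["top"],(229.9,368.8)),"mid?",tri(ds["scene"],(265.5,243.7),ds["top"],(212.4,371.5)))
for cn in cl:
    W=cl[cn].reshape(-1,3)
    R=W[(abs(W[:,2]-.13)<.008)&(W[:,0]>.4)&(W[:,0]<.72)&(W[:,1]>.05)&(W[:,1]<.32)]
    (ctr,sz,ang)=cv2.minAreaRect((R[:,:2]*1000).astype(np.float32));print(cn,"rim",len(R),np.median(R[:,2]),ctr,sz,ang)
    np.save(cn+"_rim.npy",R)
    L=W[(W[:,2]>.15)&(W[:,0]>.4)&(W[:,0]<.75)&(W[:,1]>.18)&(W[:,1]<.42)]
    if len(L)>100:
        c,n,Q=plane(L);n*=-np.sign(n[1]);print(cn,"lid c",c,"n",n,"top",np.percentile(Q,[1,99],axis=0),len(Q),len(L))
T=lambda a,b:tri(ds["scene"],a,ds["top"],b)
for t in["slot","slot_taken","lid_hinge","lid_edge","hasp_hinge","hasp_tab","case","packed_panel"]:
    A=finder.mark_of("scene",t);B=finder.mark_of("top",t)
    print(t,[(round(f["p"],2),np.round(f["at"],1).tolist()) for f in A[:2]],[(round(f["p"],2),np.round(f["at"],1).tolist()) for f in B[:2]],T(A[0]["at"],B[0]["at"]) if A and B else "")
```

```text
panel n [ 0.8561 -0.1166  0.5035] lean 0.5276133318731164 yaw -7.7533104926208365 inl 2481 2708
ext [[-0.0642 -0.0507]
 [ 0.0613  0.0494]]
rect (-2.0658035278320312, -2.6708946228027344) (106.78559112548828, 129.75643920898438) 89.89056396484375 c [ 0.5288 -0.2114  0.0923]
face top mid [ 0.5037 -0.2098  0.1353] centre [ 0.526  -0.2128  0.0848]
tri top [ 0.5049 -0.2052  0.1337] mid? [ 0.5555 -0.2178  0.0418]
scene rim 1760 0.12972995824503114 (538.7559204101562, 183.6859130859375) (172.20729064941406, 227.2560577392578) 78.6686782836914
scene lid c [0.5841 0.2658 0.2371] n [-0.1955 -0.9734  0.1195] top [[0.4562 0.2413 0.1524]
 [0.6679 0.2964 0.3175]] 1635 2090
top rim 1312 0.13106560077920537 (541.2225952148438, 181.28005981445312) (166.46173095703125, 220.5994873046875) 78.09536743164062
top lid c [0.5581 0.2704 0.234 ] n [-0.2039 -0.974   0.0983] top [[0.4545 0.2438 0.1517]
 [0.6627 0.2968 0.3239]] 2475 2848
slot [(0.48, [392.3, 454.9])] [(0.92, [201.1, 217.6]), (0.55, [194.1, 139.8])] [ 0.6259  0.2356 -0.1921]
slot_taken [(0.66, [283.9, 434.1]), (0.66, [360.9, 315.3])] [(0.81, [240.9, 206.9]), (0.57, [294.2, 372.2])] [0.4928 0.194  0.0066]
lid_hinge [(0.91, [268.0, 478.0])] [(0.81, [210.6, 171.7])] [0.5567 0.2584 0.1279]
lid_edge [(0.86, [201.5, 519.7])] [(0.73, [200.2, 141.0]), (0.43, [231.1, 370.3])] [0.5598 0.2905 0.2898]
hasp_hinge [(0.58, [196.0, 516.8])] [(0.71, [196.8, 143.7]), (0.58, [195.6, 136.6])] [0.565  0.2814 0.3032]
hasp_tab [(0.59, [170.0, 524.2]), (0.45, [239.4, 244.4])] [(0.66, [194.2, 141.1]), (0.18, [144.1, 191.9])] [0.5638 0.2774 0.3515]
case [(0.82, [302.2, 422.9])] [(0.58, [222.0, 214.0])] [ 0.5421  0.1751 -0.0024]
packed_panel [(0.93, [277.8, 431.5])] [(0.93, [239.8, 207.7]), (0.18, [284.8, 305.7])] [0.4942 0.1872 0.0254]
```

View pics/crop1.png

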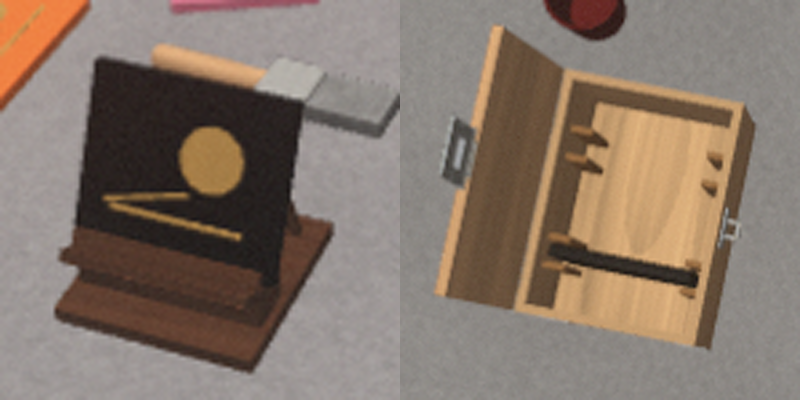

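The crop confirms the black panel with gold decoration leaning on the stand. It also shows the case's free slot between the ribs at the top of the right half, and the packed panel below it. Moving now.

Request:
drive_tool(xyz=[[0,0,0.037],[0,0,0.037],[0,0,0.037],[0,0,0.037],[0,0,0.037],[0.014,0.034,0],[0.014,0.034,0],[0.014,0.034,0],[0.014,0.034,0],[0.014,0.034,0],[0.014,0.034,0],[0.014,0.034,0]], delta_rot=[[0,0,0],[0,0,0],[0,0,0],[0,0,0],[0,0,7.06],[0,0,7.06],[0,0,7.06],[0,0,7.06],[0,0,7.06],[0,0,7.06],[0,0,7.06],[0,0,7.06]], fingers=[1,1,1,1,1,1,1,1,1,1,1,1], force=25)

```text
time: 3.65
tool_pos: [0.3916, -0.3682, 0.3803]
eef_rot: [0.0, -0.66, 0.751, -0.0]
wrist_force: [1.4, 0.5, 0.6]
gripper_width: 0.0877
finger_force: 0.0
```

Request:
drive_tool(xyz=[[0.014,0.034,0],[0.014,0.034,0],[0.014,0.034,0],[0.014,0.034,0],[0.014,0.027,0],[0,0,-0.01],[0,0,-0.02],[0,0,-0.02],[0,0,-0.02],[0,0,0]], delta_rot=[[-0.816,-5.99,0],[-0.816,-5.99,0],[-0.816,-5.99,0],[-0.816,-5.99,0],[-0.816,-5.99,0],[0,0,0],[0,0,0],[0,0,0],[0,0,0],[0,0,0]], fingers=[1,1,1,1,1,1,1,1,1,1])

```text
time: 4.48
tool_pos: [0.4592, -0.2062, 0.3059]
eef_rot: [0.17, -0.635, 0.728, -0.194]
wrist_force: [-0.7, 0.5, -0.5]
gripper_width: 0.0876
finger_force: 0.0
```

```bash
cat >> h.py <<'E'
from scipy.spatial.transform import Rotation as Ro
def qR(q): return Ro.from_quat([q[1],q[2],q[3],q[0]])
def st():
    s=readout.sense(); R=qR(s["eef_rot"]).as_matrix(); np.set_printoptions(precision=4,suppress=True)
    print("t",s["time"],"pos",s["tool_pos"],"q",s["q"],"\nzt",R[:,2],"yt",R[:,1],"F",s["wrist_force"],"T",s["ft_torque"],"w",s["gripper_width"],"ff",s["finger_force"]); return s,R
def togo(s,pos,z,y):
    z=np.array(z,float);z/=np.linalg.norm(z);y=np.array(y,float);y-=z*(y@z);y/=np.linalg.norm(y)
    T=np.stack([np.cross(y,z),y,z],1); print("d",np.array(pos)-s["tool_pos"],"rotdeg",np.degrees((Ro.from_matrix(T)*qR(s["eef_rot"]).inv()).as_rotvec()))
E
python3 - <<'E'
from h import *
s,R=st()
up=np.array([-.4989,.0679,.864]);n=np.array([.8561,-.1166,.5035])
togo(s,np.array([.516,-.2115,.102])+.1*up,-up,-n)
E
```

```text
t 4.4833 pos [ 0.4592 -0.2062  0.3059] q [ 0.0449 -0.3461 -0.624   0.1265 -0.7814 -0.2467] 
zt [ 0.4945 -0.0667 -0.8666] yt [-0.8587  0.117  -0.499 ] F [-0.7314  0.477  -0.5352] T [0.227  1.9601 0.0099] w 0.08763136024096273 ff 0.0
d [ 0.0069  0.0015 -0.1175] rotdeg [-0.0714 -0.2939 -0.0155]
```

Request:
drive_tool(xyz=[[0.003,0.001,-0.03],[0.002,0.001,-0.03],[0.002,0,-0.03],[0,0,-0.0275],[0.01,-0.0014,-0.0173],[0.01,-0.0014,-0.0173],[0.01,-0.0014,-0.0173],[0,0,0]], delta_rot=[[0,-0.3,0],[0,0,0],[0,0,0],[0,0,0],[0,0,0],[0,0,0],[0,0,0],[0,0,0]], fingers=[1,1,1,1,1,1,1,1])

```text
time: 5.15
tool_pos: [0.4987, -0.2095, 0.1382]
eef_rot: [0.172, -0.635, 0.727, -0.197]
wrist_force: [-0.4, 0.4, -0.1]
gripper_width: 0.0879
finger_force: 0.0
```

Run:
```python
from h import *
s,R=st()
up=np.array([-.4989,.0679,.864]);n=np.array([.8561,-.1166,.5035])
togo(s,np.array([.516,-.2115,.102]),-up,-n)
ds={c:get_image(c) for c in("scene","top")}
a=cv2.resize(ds["scene"]["image"][150:300,170:320,::-1],(400,400),interpolation=cv2.INTER_CUBIC)
b=cv2.resize(ds["top"]["image"][170:270,310:410,::-1],(400,400),interpolation=cv2.INTER_CUBIC)
cv2.imwrite("pics/g1.png",np.hstack([a,b]))
for c in ds: print(c,"TCP px",proj(ds[c],s["tool_pos"]))
```

```text
t 5.15 pos [ 0.4987 -0.2095  0.1382] q [-0.0002 -0.1    -0.9457  0.3314 -0.2118 -0.4413] 
zt [ 0.4996 -0.0685 -0.8635] yt [-0.8557  0.1164 -0.5043] F [-0.3969  0.3938 -0.0642] T [ 0.2458  1.9576 -0.0407] w 0.08788140461938523 ff 0.0
d [ 0.0173 -0.002  -0.0362] rotdeg [0.0346 0.0478 0.0082]
scene TCP px [214.083  249.1128]
top TCP px [232.2855 370.9751]
```

View pics/g1.png

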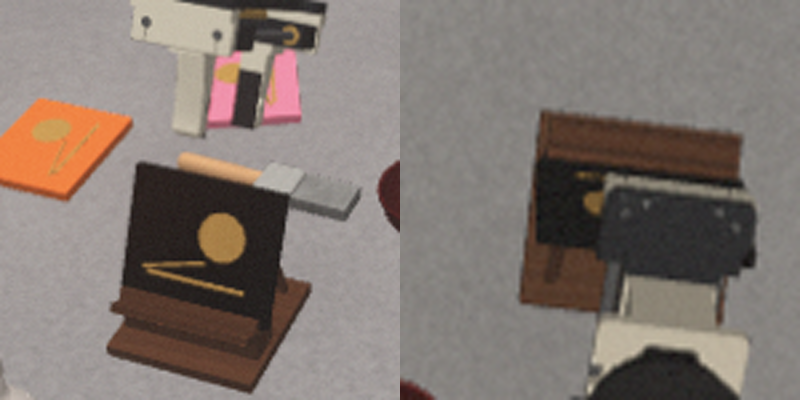

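The picture shows the fingers open above the panel's top edge: scene tips around (198,252), panel top edge around (217,249). I'll check the gripper against its reported pose using depth.

Run:
```python
from h import *
s,R=st()
for c in("scene","top"):
    W=cloud(get_image(c)).reshape(-1,3);W=W[np.isfinite(W).all(1)]
    t=(W-s["tool_pos"])@R
    # gripper points: above TCP region
    g=t[(abs(t[:,0])<.06)&(abs(t[:,1])<.11)&(t[:,2]>-.12)&(t[:,2]<.04)]
    print(c,len(g))
    for lo in np.arange(-.12,.04,.01):
        k=g[(g[:,2]>=lo)&(g[:,2]<lo+.01)]
        if len(k)>3: print(round(lo,3),len(k),"x",np.percentile(k[:,0],[2,50,98])*1000,"y",np.percentile(k[:,1],[2,50,98])*1000)
```

```text
t 5.25 pos [ 0.4984 -0.2097  0.1406] q [ 0.0006 -0.1051 -0.9431  0.3274 -0.2172 -0.4379] 
zt [ 0.5016 -0.069  -0.8624] yt [-0.8544  0.1166 -0.5063] F [ 0.1755 -0.8665  0.0451] T [ 0.1836  1.6944 -0.014 ] w 0.08760402050681589 ff 0.0
scene 2402
-0.12 388 x [-38.6505 -18.9871  35.6647] y [-88.6875 -84.1644  77.7377]
-0.11 321 x [-38.6469 -16.2734  37.1317] y [-88.8939 -85.4484  84.1239]
-0.1 148 x [-36.4901  -6.3577  29.6606] y [-89.3129 -65.3328  81.6478]
-0.09 129 x [-11.2323  -3.2861  10.3068] y [-66.88   -51.1705  62.8387]
-0.08 123 x [-11.3231  -3.4216  10.6317] y [-64.9104 -52.8732  61.3054]
-0.07 120 x [-10.6645  -3.458   10.3892] y [-63.4335 -47.7223  58.4961]
-0.06 114 x [-10.4373  -2.98     9.6424] y [-60.3056 -44.7223  58.1112]
-0.05 117 x [-10.3733  -3.1456  10.2633] y [-61.3371 -50.3838  59.0422]
-0.04 71 x [-10.7648  -2.0697  10.56  ] y [-59.2458 -42.1395  52.8969]
-0.0 127 x [-58.5444   2.0894  57.8717] y [-4.7127 -0.3572  7.5762]
0.01 248 x [-57.8933  -1.7526  56.8778] y [-5.1894 -1.8634  1.2811]
0.02 257 x [-57.8159  -2.2388  57.1913] y [-5.2157 -1.8425  1.4436]
0.03 239 x [-58.2899  -2.3299  56.9827] y [-5.1613 -1.7443  1.6395]
top 300
-0.12 97 x [-39.2488 -29.5335  31.4108] y [-90.9477 -29.0785  78.7175]
-0.11 67 x [-39.0053 -11.4446  36.2934] y [-91.595  -89.7677  67.243 ]
-0.0 60 x [-59.8339 -44.9718  59.3734] y [-6.2909 -0.4071  5.723 ]
0.01 25 x [-57.3993 -43.6166 -30.3092] y [-6.797  -4.0826  6.0725]
0.02 21 x [-57.9823 -41.2862 -28.8884] y [-6.194  -4.3551 -1.9542]
0.03 27 x [-56.782  -45.665  -28.8531] y [-7.7546 -3.8271 -2.4797]
```

Request:
drive_tool(xyz=[[-0.015,0.002,0.026],[0,0,0],[0,0,0],[0,0,0],[0,0,0],[0,0,0],[0,0,0],[0,0,0]], delta_rot=[[0,0,0],[0,0,0],[0,0,0],[0,0,0],[0,0,0],[0,0,0],[0,0,0],[0,0,0]], fingers=[0.14,0.14,0.14,0.14,0.14,0.14,0.14,0.14])

```text
time: 6.02
tool_pos: [0.4833, -0.2071, 0.1661]
eef_rot: [0.173, -0.635, 0.727, -0.198]
wrist_force: [-0.3, -0.2, -0.1]
gripper_width: 0.04
finger_force: 0.0
```

Run:
```python
from h import *
s,R=st()
for c in("scene",):
    W=cloud(get_image(c)).reshape(-1,3);W=W[np.isfinite(W).all(1)]
    t=(W-s["tool_pos"])@R
    g=t[(abs(t[:,0])<.06)&(abs(t[:,1])<.11)&(t[:,2]>-.12)&(t[:,2]<.06)]
    for lo in np.arange(-.12,.06,.01):
        k=g[(g[:,2]>=lo)&(g[:,2]<lo+.01)]
        if len(k)>3: print(round(lo,3),len(k),"x",np.percentile(k[:,0],[2,50,98])*1000,"y",np.percentile(k[:,1],[2,50,98])*1000)
```

```text
t 6.0167 pos [ 0.4833 -0.2071  0.1661] q [ 0.0239 -0.1759 -0.9013  0.2504 -0.3287 -0.3753] 
zt [ 0.5024 -0.068  -0.8619] yt [-0.854   0.1166 -0.507 ] F [-0.2785 -0.2294 -0.1173] T [ 0.2466  1.7456 -0.0291] w 0.039997191381566176 ff 0.0
-0.12 375 x [-38.7428 -27.0644  36.3584] y [-88.8256 -85.0209  83.6814]
-0.11 345 x [-39.0594 -23.1662  37.571 ] y [-89.0491 -85.1743  82.8156]
-0.1 158 x [-37.5758  -8.3061  28.9076] y [-88.7795 -28.7012  83.4562]
-0.09 128 x [-11.0639  -4.3359   9.9048] y [-43.2579 -23.2254  38.3047]
-0.08 124 x [-11.2715  -3.4382   9.703 ] y [-40.9087 -26.094   38.9556]
-0.07 117 x [-10.93    -3.4748   9.0831] y [-39.2232 -26.0723  34.2246]
-0.06 115 x [-10.6144  -3.5155   8.9583] y [-37.7962 -22.2491  34.7972]
-0.05 116 x [-10.7558  -3.5448   9.8802] y [-36.6054 -21.5998  34.2798]
-0.04 71 x [-9.7183 -1.9475  9.945 ] y [-36.2086 -23.9927  31.2847]
0.03 127 x [-57.7062  -0.5118  56.9832] y [-4.6799 -0.9785  7.2691]
0.04 253 x [-58.7789  -2.1127  55.9028] y [-5.4395 -2.1875  1.144 ]
0.05 247 x [-57.8072  -0.4865  57.7907] y [-5.5421 -1.9883  1.8183]
```

The true fingertips lie 34 mm behind the reported TCP along the tool axis: same in both depth checks, centred sideways. I'll allow for that in every target.

Run:
```python
from h import *
s,R=st()
up=np.array([-.4989,.0679,.864]);n=np.array([.8561,-.1166,.5035])
togo(s,np.array([.516,-.2115,.102])-.034*up,-up,-n)
```

```text
t 6.0667 pos [ 0.4833 -0.2071  0.1661] q [ 0.0239 -0.1759 -0.9013  0.2504 -0.3288 -0.3753] 
zt [ 0.5025 -0.068  -0.8619] yt [-0.854   0.1165 -0.5071] F [-0.1988 -0.0154  0.4835] T [ 0.2481  1.7231 -0.0226] w 0.035975965556521224 ff 0.0
d [ 0.0497 -0.0067 -0.0935] rotdeg [0.0079 0.2376 0.0007]
```

Request:
drive_tool(xyz=[[0.0,0,-0.007],[0,0,0],[0,0,0],[0,0,0],[0.01,-0.0013,-0.0173],[0.01,-0.0013,-0.0173],[0.01,-0.0014,-0.0173],[0.01,-0.0014,-0.0173],[0.01,-0.0013,-0.0173],[0,0,0],[0,0,0],[0,0,0]], delta_rot=[[0,0.24,0],[0,0,0],[0,0,0],[0,0,0],[0,0,0],[0,0,0],[0,0,0],[0,0,0],[0,0,0],[0,0,0],[0,0,0],[0,0,0]], fingers=[0.8,0.8,0.8,0.8,0.8,0.8,0.8,0.8,0.8,0.8,0.8,0.8])

```text
time: 7.07
tool_pos: [0.5332, -0.22, 0.082]
eef_rot: [0.175, -0.638, 0.726, -0.185]
wrist_force: [0.4, 0.3, 0.1]
gripper_width: 0.0701
finger_force: 0.0
```

Run:
```python
from h import *
s,R=st()
up=np.array([-.4989,.0679,.864]);n=np.array([.8561,-.1166,.5035])
togo(s,np.array([.516,-.2115,.102])-.034*up,-up,-n)
```

```text
t 7.0667 pos [ 0.5332 -0.22    0.082 ] q [-0.0756  0.0749 -0.9625  0.4092 -0.0197 -0.4601] 
zt [ 0.4909 -0.045  -0.8701] yt [-0.8624  0.1163 -0.4926] F [0.4403 0.3064 0.1459] T [0.1377 1.7013 0.0417] w 0.07014993286243423 ff 0.0
d [-0.0003  0.0062 -0.0094] rotdeg [-1.1287 -0.5727 -0.6725]
```

Request:
drive_tool(xyz=[[-0.0015,0.004,-0.002],[-0.001,0.003,-0.002],[0,0,0],[0,0,0]], delta_rot=[[-0.5,0.7,-0.4],[-0.5,0.6,-0.3],[0,0,0],[0,0,0]], fingers=[0.8,0.8,0.8,0.8])

```text
time: 7.4
tool_pos: [0.5299, -0.2163, 0.0828]
eef_rot: [0.162, -0.639, 0.73, -0.18]
wrist_force: [1.1, -0.0, 0.5]
gripper_width: 0.0701
finger_force: 0.0
```

Run:
```python
from h import *
s,R=st()
up=np.array([-.4989,.0679,.864]);n=np.array([.8561,-.1166,.5035])
togo(s,np.array([.516,-.2115,.102])-.034*up,-up,-n)
```

```text
t 7.4 pos [ 0.5299 -0.2163  0.0828] q [-0.0924  0.0655 -0.9973  0.5684 -0.0218 -0.6058] 
zt [ 0.4671 -0.0551 -0.8825] yt [-0.8745  0.1187 -0.4703] F [ 1.0944 -0.0469  0.5227] T [0.2194 1.7045 0.0013] w 0.07008905842125535 ff 0.0
d [ 0.003   0.0025 -0.0102] rotdeg [-0.7015 -2.1023 -0.2524]
```

Request:
drive_tool(xyz=[[0,0,0],[0,0,0],[0,0,0],[0,0,0],[0,0,0],[0,0,0],[0,0,0],[0,0,0],[0,0,0],[0,0,0],[0,0,0],[0,0,0]], delta_rot=[[0,0,0],[0,0,0],[0,0,0],[0,0,0],[0,0,0],[0,0,0],[0,0,0],[0,0,0],[0,0,0],[0,0,0],[0,0,0],[0,0,0]], fingers=[0,0,0,0,0,0,0,0,0,0,0,0], force=30)

```text
time: 8.4
tool_pos: [0.5306, -0.2164, 0.0821]
eef_rot: [0.162, -0.639, 0.73, -0.179]
wrist_force: [0.1, -0.9, -0.0]
gripper_width: 0.0122
finger_force: 29.9
```

Run:
```python
from h import *
s,R=st()
d=get_image("scene");W=cloud(d).reshape(-1,3);t=(W-s["tool_pos"])@R
g=t[(abs(t[:,0])<.075)&(abs(t[:,1])<.03)&(t[:,2]>-.08)&(t[:,2]<.07)]
for lo in np.arange(-.08,.07,.01):
    k=g[(g[:,2]>=lo)&(g[:,2]<lo+.01)]
    if len(k)>3: print(round(lo,3),len(k),"x",np.percentile(k[:,0],[1,50,99])*1000,"y",np.percentile(k[:,1],[2,50,98])*1000)
```

```text
t 8.4 pos [ 0.5306 -0.2164  0.0821] q [-0.0925  0.0682 -0.996   0.5681 -0.0216 -0.6063] 
zt [ 0.4661 -0.0549 -0.883 ] yt [-0.8749  0.1197 -0.4693] F [ 0.0955 -0.8974 -0.0482] T [-0.0272  1.1443 -0.0193] w 0.012175042063717697 ff 29.939578771591187
-0.08 96 x [-10.777   -5.7718  10.9558] y [-26.7174 -19.8534  23.7011]
-0.07 109 x [-22.0453  -5.4741  57.1287] y [-25.0176 -10.8709  22.2266]
-0.06 299 x [-66.9889 -11.5316  60.5924] y [-22.8183  -3.7628   6.7432]
-0.05 272 x [-66.7464  -9.4625  60.7219] y [-21.5854  -4.5602  -0.7966]
-0.04 250 x [-66.9193 -12.0756  59.7644] y [-20.7914  -4.5749  -0.1755]
-0.03 268 x [-66.8208  -6.5322  60.0013] y [-7.2463 -4.2556  0.0159]
-0.02 265 x [-66.7614  -8.0006  59.9375] y [-7.0486 -4.166  -0.3548]
-0.01 267 x [-66.6611  -5.0236  59.8514] y [-7.2205 -4.3568  0.4548]
-0.0 263 x [-67.1924  -5.9428  59.6096] y [-7.1908 -4.3298 -0.7068]
0.01 248 x [-66.3798  -4.8788  59.6588] y [-7.6182 -4.4627 -1.153 ]
0.02 268 x [-66.6537  -7.9095  58.9068] y [-8.1464 -4.4939 -0.1171]
0.03 254 x [-66.3126  -4.0161  60.4173] y [-8.8362 -4.601   0.9191]
0.04 353 x [-65.7091  -3.3803  56.5476] y [-26.9977 -12.9022  -0.823 ]
0.05 306 x [-61.8446 -15.9605  56.8163] y [-29.6756 -25.9809  11.408 ]
0.06 86 x [-66.2905 -54.1408  53.9728] y [-6.4265 -1.7212 28.8343]
```

Request:
drive_tool(xyz=[[-0.0047,0.0006,0.0088],[-0.0094,0.0011,0.0177],[-0.014,0.0016,0.0265],[-0.014,0.0016,0.0265],[-0.014,0.0016,0.0265],[0,0,0.03],[0,0,0.03],[0,0,0],[0,0,0]], delta_rot=[[0,0,0],[0,0,0],[0,0,0],[0,0,0],[0,0,0],[0,0,0],[0,0,0],[0,0,0],[0,0,0]], fingers=[0,0,0,0,0,0,0,0,0])

```text
time: 9.2
tool_pos: [0.4761, -0.2124, 0.2482]
eef_rot: [0.162, -0.638, 0.731, -0.182]
wrist_force: [-0.5, -0.8, -2.3]
gripper_width: 0.0117
finger_force: 30.0
```

Run:
```python
from h import *
s,R=st()
a=np.radians(78.2); cx=np.array([np.cos(a),np.sin(a),0]); cy=np.array([-np.sin(a),np.cos(a),0])
togo(s,[.589,.171,.25],[0,0,-1],cy)
```

```text
t 9.2 pos [ 0.4761 -0.2124  0.2482] q [ 0.0087 -0.2491 -0.673   0.1027 -0.6608 -0.2094] 
zt [ 0.4691 -0.0589 -0.8812] yt [-0.873   0.12   -0.4727] F [-0.4636 -0.8234 -2.3414] T [0.3208 2.1452 0.0013] w 0.011741147073544062 ff 29.96994137763977
d [0.1129 0.3834 0.0018] rotdeg [ 4.5016 27.8572 -3.9737]
```

Request:
drive_tool(xyz=[[0,0,0.002],[0,0,0],[0,0,0],[0.005,0.01,0],[0.009,0.02,0],[0.0094,0.032,0],[0.0094,0.032,0],[0.0094,0.032,0],[0.0094,0.032,0],[0.0094,0.032,0],[0.0094,0.032,0],[0.0094,0.032,0]], delta_rot=[[0.9,5.57,-0.8],[0.9,5.57,-0.8],[0.9,5.57,-0.8],[0.9,5.57,-0.8],[0.9,5.57,-0.8],[0,0,0],[0,0,0],[0,0,0],[0,0,0],[0,0,0],[0,0,0],[0,0,0]], fingers=[0,0,0,0,0,0,0,0,0,0,0,0])

```text
time: 10.2
tool_pos: [0.5547, 0.0429, 0.2462]
eef_rot: [-0.003, -0.631, 0.776, 0.002]
wrist_force: [-0.0, -0.4, -1.2]
gripper_width: 0.0119
finger_force: 30.0
```

Request:
drive_tool(xyz=[[0.0094,0.032,0],[0.0094,0.032,0],[0.0094,0.03,0],[0.005,0.02,0],[0,0.01,0],[0,0,0],[0,0,0]], delta_rot=[[0,0,0],[0,0,0],[0,0,0],[0,0,0],[0,0,0],[0,0,0],[0,0,0]], fingers=[0,0,0,0,0,0,0])

```text
time: 10.78
tool_pos: [0.588, 0.1652, 0.2471]
eef_rot: [-0.003, -0.631, 0.776, 0.001]
wrist_force: [0.5, -0.3, -1.8]
gripper_width: 0.0117
finger_force: 30.0
```

Run:
```python
from h import *
s,R=st()
a=np.radians(78.2); cx=np.array([np.cos(a),np.sin(a),0]); cy=np.array([-np.sin(a),np.cos(a),0])
togo(s,[.589,.171,.25],[0,0,-1],cy)
ds={c:get_image(c) for c in("scene","top")}
C=np.array([.541,.1805,0]);Rc=np.stack([cx,cy,[0,0,1]],1)
cl={c:cloud(ds[c]).reshape(-1,3) for c in ds}
W=cl["scene"];t=(W-s["tool_pos"])@R
g=t[(abs(t[:,0])<.08)&(abs(t[:,1])<.02)&(t[:,2]>-.055)&(t[:,2]<.06)]
for lo in np.arange(-.06,.06,.02):
    k=g[(g[:,2]>=lo)&(g[:,2]<lo+.02)]
    if len(k)>3: print(round(lo,3),len(k),"x",np.percentile(k[:,0],[1,50,99])*1000,"y",np.percentile(k[:,1],[2,50,98])*1000)
for c in ds:  # walls from rim points, in case frame
    k=(np.load(c+"cl.npy").reshape(-1,3)-C)@Rc
    rim=k[abs(k[:,2]-.13)<.006]
    for nm,sel,ax in(("-x",(rim[:,0]<-.06)&(rim[:,0]>-.095)&(abs(rim[:,1])<.1)&(abs(rim[:,1])>.025),0),("+x",(rim[:,0]>.06)&(rim[:,0]<.095)&(abs(rim[:,1])<.1),0),("-y",(rim[:,1]<-.09)&(rim[:,1]>-.13)&(abs(rim[:,0])<.07),1),("+y",(rim[:,1]>.09)&(rim[:,1]<.13)&(abs(rim[:,0])<.07),1)):
        p=rim[sel]
        if len(p)>10:
            f=np.polyfit(p[:,1-ax],p[:,ax],1);print(c,nm,len(p),np.percentile(p[:,ax],[2,50,98])*1000,"slope deg",np.degrees(np.arctan(f[0])))
    # ribs of free slot and packed panel top
    for nm,sx in(("rib-x",-1),("rib+x",1)):
        p=k[(k[:,2]>.07)&(k[:,2]<.105)&(sx*k[:,0]>.05)&(sx*k[:,0]<.073)&(k[:,1]<-.02)&(k[:,1]>-.08)]
        print(c,nm,len(p),np.sort(np.round(p[:,1]*1000))[::max(1,len(p)//25)] if len(p) else "")
    p=k[(k[:,2]>.108)&(k[:,2]<.124)&(abs(k[:,0])<.06)&(abs(k[:,1]-.05)<.02)]
    if len(p): print(c,"packed top",len(p),np.percentile(p,[3,50,97],axis=0)*1000)
np.save("cs.npy",0)
```

```text
t 10.7833 pos [0.588  0.1652 0.2471] q [ 0.5922  0.229  -0.0501 -0.0017 -1.2969 -0.7972] 
zt [-0.0052 -0.0016 -1.    ] yt [-0.979   0.204   0.0048] F [ 0.4578 -0.2726 -1.7804] T [-0.057   0.0407 -0.0243] w 0.01174382037673406 ff 29.977211952209473
d [0.001  0.0058 0.0029] rotdeg [ 0.0894 -0.2989 -0.0276]
-0.06 260 x [-66.8742 -42.2531  61.7934] y [-19.7427  -4.8839  -2.1701]
-0.04 659 x [-66.0172 -11.2907  61.1179] y [-18.9077  -4.2588  -1.9444]
-0.02 767 x [-65.3899  -3.8526  61.3384] y [-6.3312 -4.1132 -1.9828]
0.0 711 x [-65.124   -3.2695  61.0663] y [-6.4767 -4.0843 -1.8849]
0.02 687 x [-64.7597  -3.0837  61.753 ] y [-6.6549 -4.2896 -2.0034]
0.04 337 x [-64.2512  -5.0946  61.2925] y [-6.5606 -4.2116 -1.6171]
scene -x 244 [-82.1236 -77.5086 -73.5184] slope deg 0.13711477938188188
scene +x 365 [71.4093 75.8274 80.4158] slope deg 0.23205207278486825
scene -y 441 [-109.93   -106.6956 -100.1195] slope deg -0.1439330045775356
scene +y 341 [101.073  105.2522 112.4158] slope deg -0.2841684709939225
scene rib-x 120 [-64. -63. -61. -60. -59. -58. -40. -39. -39. -39. -39. -38. -38. -38.
 -3
[... 439 characters left out ...]
p +x 360 [72.0196 76.8133 82.3733] slope deg 0.021994620481624032
top -y 210 [-110.1634 -105.3966 -101.6264] slope deg -0.0722003520586147
top +y 182 [102.3608 106.2219 110.0016] slope deg -0.008173521575245174
top rib-x 43 [-66. -66. -66. -65. -65. -64. -64. -64. -63. -63. -63. -61. -61. -61.
 -61. -60. -60. -60. -60. -60. -60. -60. -59. -40. -39. -39. -39. -38.
 -37. -37. -37. -36. -36. -35. -35. -35. -35. -34. -34. -34. -34. -34.
 -34.]
top rib+x 101 [-76. -66. -65. -65. -63. -62. -62. -61. -60. -60. -60. -55. -51. -47.
 -40. -39. -38. -38. -37. -36. -35. -34. -34. -32. -25. -21.]
top packed top 248 [[-56.1285  44.4716 112.0266]
 [  2.3917  50.3749 119.0628]
 [ 56.942   56.0441 123.3867]]
```

Request:
drive_tool(xyz=[[0.0024,0.0022,0],[0,0,-0.02],[0,0,-0.02],[0,0,-0.02],[0,0,-0.02],[0,0,-0.012],[0,0,0],[0,0,0]], delta_rot=[[0.09,-0.3,0],[0,0,0],[0,0,0],[0,0,0],[0,0,0],[0,0,0],[0,0,0],[0,0,0]], fingers=[0,0,0,0,0,0,0,0])

```text
time: 11.55
tool_pos: [0.5911, 0.1668, 0.1567]
eef_rot: [0.001, -0.63, 0.776, -0.0]
wrist_force: [0.8, -0.2, -0.8]
gripper_width: 0.0116
finger_force: 30.0
```

Run:
```python
from h import *
s,R=st()
a=np.radians(78.2); cx=np.array([np.cos(a),np.sin(a),0]); cy=np.array([-np.sin(a),np.cos(a),0])
togo(s,[.5904,.1674,.15],[0,0,-1],cy)
C=np.array([.541,.1805,0]);Rc=np.stack([cx,cy,[0,0,1]],1)
print("tool in case",(s["tool_pos"]-C)@Rc)
ds={c:get_image(c) for c in("scene","top")}
for c in ds:
    k=(cloud(ds[c]).reshape(-1,3)-C)@Rc
    p=k[(abs(k[:,0])<.075)&(abs(k[:,1]+.05)<.025)&(k[:,2]>.125)&(k[:,2]<.215)]
    for lo in np.arange(.125,.215,.015):
        q=p[(p[:,2]>=lo)&(p[:,2]<lo+.015)]
        if len(q)>3: print(c,round(lo,3),len(q),"x",np.percentile(q[:,0],[1,50,99])*1000,"y",np.percentile(q[:,1],[2,50,98])*1000)
save(ds["scene"],"ins1.png",(130,350,340,560),2.5)
```

```text
t 11.55 pos [0.5911 0.1668 0.1567] q [ 0.593   0.285  -0.1851  0.0006 -1.0985 -0.7999] 
zt [ 0.002   0.0007 -1.    ] yt [-0.9787  0.2052 -0.0018] F [ 0.7794 -0.179  -0.7533] T [ 0.0138  0.0125 -0.0535] w 0.011555321529515657 ff 29.977241456508636
d [-0.0007  0.0006 -0.0067] rotdeg [-0.0428  0.117   0.0433]
tool in case [-0.0032 -0.0518  0.1567]
scene 0.125 486 x [-74.5652   2.3995  74.4801] y [-64.9589 -56.3818 -32.7462]
scene 0.14 430 x [-64.677    1.165   61.8582] y [-58.6989 -56.1707 -53.7811]
scene 0.155 461 x [-64.3752   1.0375  61.7254] y [-58.5528 -56.25   -53.9514]
scene 0.17 402 x [-64.6323   6.251   61.7708] y [-58.6433 -56.2359 -53.9945]
scene 0.185 184 x [-65.3459  40.3987  62.721 ] y [-73.2435 -56.1966 -53.4934]
scene 0.2 196 x [-65.1869  44.9993  63.0407] y [-58.0311 -55.3907 -45.1755]
top 0.125 37 x [-74.982  -57.4529  74.7184] y [-70.1589 -46.6773 -26.7461]
top 0.14 16 x [-65.7216 -49.6039 -24.4548] y [-55.8651 -47.0123 -46.4879]
top 0.155 17 x [-65.8331 -53.3399 -27.8036] y [-53.9211 -46.9193 -46.496 ]
top 0.17 12 x [-65.431  -54.7937 -28.8035] y [-55.9773 -46.7484 -46.1915]
top 0.185 18 x [-65.2403 -51.7516 -31.6856] y [-55.9179 -46.6451 -45.9082]
top 0.2 35 x [-65.1902 -45.5805 -26.9454] y [-58.4146 -50.1429 -45.9664]
```

View pics/ins1.png

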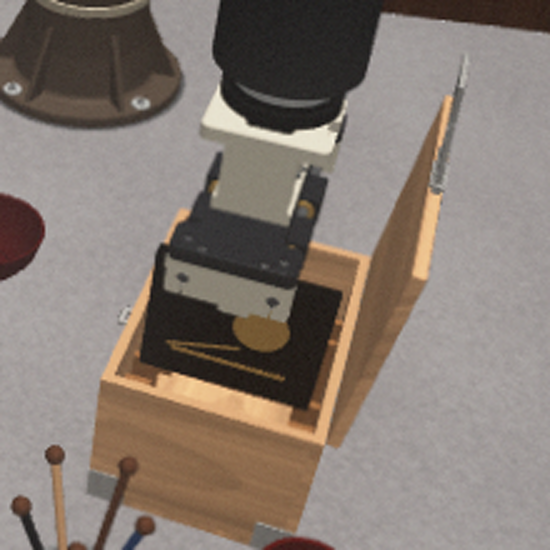

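The panel is lined up between the ribs, just inside the rim (scene crop: its lower edge is over the slot floor), within about 1.5 mm. Lowering slowly.

Request:
drive_tool(xyz=[[-0.0015,0.0005,0],[0,0,-0.008],[0,0,-0.008],[0,0,-0.008],[0,0,-0.008],[0,0,0],[0,0,0]], delta_rot=[[0,0.1,0],[0,0,0],[0,0,0],[0,0,0],[0,0,0],[0,0,0],[0,0,0]], fingers=[0,0,0,0,0,0,0])

```text
time: 12.23
tool_pos: [0.5892, 0.1678, 0.1236]
eef_rot: [-0.0, -0.631, 0.776, 0.0]
wrist_force: [-1.1, -0.3, -1.2]
gripper_width: 0.0119
finger_force: 30.0
```

Request:
drive_tool(xyz=[[0,0,-0.01],[0,0,-0.01],[0,0,-0.01],[0,0,-0.01],[0,0,0]], delta_rot=[[0,0,0],[0,0,0],[0,0,0],[0,0,0],[0,0,0]], fingers=[0,0,0,0,0])

```text
time: 12.65
tool_pos: [0.588, 0.1674, 0.0816]
eef_rot: [-0.001, -0.63, 0.776, 0.001]
wrist_force: [-0.2, 0.2, -2.5]
gripper_width: 0.0117
finger_force: 30.0
```

Request:
drive_tool(xyz=[[0.001,0,-0.008],[0,0,-0.008],[0,0,-0.004],[0,0,0]], delta_rot=[[0,0,0],[0,0,0],[0,0,0],[0,0,0]], fingers=[0,0,0,0])

```text
time: 12.98
tool_pos: [0.5899, 0.1677, 0.0633]
eef_rot: [-0.0, -0.631, 0.776, 0.001]
wrist_force: [-0.2, -0.7, -1.5]
gripper_width: 0.0118
finger_force: 30.0
```

Request:
drive_tool(xyz=[[0,0,-0.0025],[0,0,0],[0,0,0]], delta_rot=[[0,0,0],[0,0,0],[0,0,0]], fingers=[0,0,0])

```text
time: 13.23
tool_pos: [0.5908, 0.1682, 0.0623]
eef_rot: [0.001, -0.631, 0.776, 0.0]
wrist_force: [-0.3, 0.5, -2.2]
gripper_width: 0.012
finger_force: 30.0
```

Request:
drive_tool(xyz=[[-0.0005,0,-0.003],[0,0,-0.001],[0,0,0],[0,0,0]], delta_rot=[[0,0,0],[0,0,0],[0,0,0],[0,0,0]], fingers=[0,0,0,0])

```text
time: 13.57
tool_pos: [0.5911, 0.1681, 0.0597]
eef_rot: [0.002, -0.631, 0.776, -0.0]
wrist_force: [-0.8, -1.9, 6.4]
gripper_width: 0.0117
finger_force: 30.0
```

Request:
drive_tool(xyz=[[0,0,-0.002],[0,0,0],[0,0,0]], delta_rot=[[0,0,0],[0,0,0],[0,0,0]], fingers=[0,0,0])

```text
time: 13.82
tool_pos: [0.5915, 0.168, 0.0596]
eef_rot: [0.002, -0.631, 0.776, -0.001]
wrist_force: [-5.5, -2.6, 20.0]
gripper_width: 0.0122
finger_force: 30.0
```

Request:
drive_tool(xyz=[[0,0,-0.002],[0,0,0],[0,0,0]], delta_rot=[[0,0,0],[0,0,0],[0,0,0]], fingers=[0,0,0])

```text
time: 14.07
tool_pos: [0.5923, 0.1679, 0.0595]
eef_rot: [0.003, -0.631, 0.776, -0.001]
wrist_force: [-8.7, -5.1, 31.7]
gripper_width: 0.012
finger_force: 30.1
```

Request:
drive_tool(xyz=[[-0.001,0.001,0.003],[0,0,0.001],[0,0,0]], delta_rot=[[0,0,0],[0,0,0],[0,0,0]], fingers=[0,0,0])

```text
time: 14.32
tool_pos: [0.59, 0.1693, 0.0595]
eef_rot: [0.002, -0.631, 0.776, -0.0]
wrist_force: [-2.2, -0.6, 11.5]
gripper_width: 0.012
finger_force: 30.0
```

Run:
```python
from h import *
s,R=st()
a=np.radians(78.2); cx=np.array([np.cos(a),np.sin(a),0]); cy=np.array([-np.sin(a),np.cos(a),0])
C=np.array([.541,.1805,0]);Rc=np.stack([cx,cy,[0,0,1]],1)
for c in("scene","top"):
    k=(cloud(get_image(c)).reshape(-1,3)-C)@Rc
    for y0 in(-.05,.05):
        p=k[(abs(k[:,0])<.062)&(abs(k[:,0])>.02)&(abs(k[:,1]-y0)<.009)&(k[:,2]>.03)&(k[:,2]<.14)]
        for sx in(-1,1):
            q=p[sx*p[:,0]>0]
            if len(q)>5: print(c,y0,sx,len(q),"ztop",np.percentile(q[:,2],[50,90,97,99])*1000,"y",np.percentile(q[:,1],[5,50,95])*1000)
```

```text
t 14.3167 pos [0.59   0.1693 0.0595] q [ 0.5973  0.374  -0.3011 -0.0001 -0.8923 -0.8026] 
zt [ 0.0028  0.002  -1.    ] yt [-0.979   0.204  -0.0023] F [-2.1524 -0.5959 11.545 ] T [-0.1553  1.2331 -0.0242] w 0.012037130689616623 ff 29.98209536075592
scene -0.05 -1 56 ztop [109.0395 118.3483 119.3434 119.6614] y [-55.4915 -53.6043 -45.5757]
scene -0.05 1 246 ztop [106.9413 118.179  119.1628 119.9137] y [-56.2075 -54.361  -45.6564]
scene 0.05 -1 77 ztop [109.1156 119.011  119.5696 120.1079] y [44.5212 47.1015 54.5577]
scene 0.05 1 378 ztop [ 89.9882 117.7026 119.3669 120.1802] y [43.6657 46.1662 51.6492]
top -0.05 -1 124 ztop [115.8874 122.5981 124.6379 125.8015] y [-55.2032 -46.3093 -43.88  ]
top 0.05 -1 111 ztop [117.8339 122.7204 125.1098 127.2152] y [45.1412 51.5592 56.09  ]
top 0.05 1 109 ztop [118.0223 123.2912 125.1569 125.2933] y [44.9865 51.8933 56.1078]
```

The panel top is level with the packed one, so it is seated. Releasing and retreating upward.

Request:
drive_tool(xyz=[[0,0,0.001],[0,0,0.001],[0,0,0],[0,0,0],[0,0,0],[0,0,0],[0,0,0],[0,0,0.005],[0,0,0.01],[0,0,0.025],[0,0,0.035],[0,0,0.035]], delta_rot=[[0,0,0],[0,0,0],[0,0,0],[0,0,0],[0,0,0],[0,0,0],[0,0,0],[0,0,0],[0,0,0],[0,0,0],[0,0,0],[0,0,0]], fingers=[0.5,0.5,0.5,0.5,0.5,0.5,0.5,0.5,0.5,0.5,0.5,0.5])

```text
time: 15.42
tool_pos: [0.5887, 0.1687, 0.1718]
eef_rot: [0.0, -0.631, 0.776, 0.0]
wrist_force: [0.2, 0.4, 0.0]
gripper_width: 0.044
finger_force: 0.0
```

Request:
drive_tool(xyz=[[0,0,0.035],[-0.01,-0.02,0.035],[-0.02,-0.04,0.035],[-0.02,-0.04,0.035],[-0.02,-0.02,0.035],[0,0,0]], delta_rot=[[0,0,0],[0,0,0],[0,0,0],[0,0,0],[0,0,0],[0,0,0]], fingers=[0,0,0,0,0,0])

```text
time: 15.92
tool_pos: [0.5313, 0.069, 0.3332]
eef_rot: [0.006, -0.63, 0.776, -0.002]
wrist_force: [0.1, 0.2, 2.2]
gripper_width: 0.0093
finger_force: 0.0
```

Run:
```python
from h import *
s,R=st()
a=np.radians(78.2); cx=np.array([np.cos(a),np.sin(a),0]); cy=np.array([-np.sin(a),np.cos(a),0])
C=np.array([.541,.1805,0]);Rc=np.stack([cx,cy,[0,0,1]],1)
togo(s,[.4885,.3447,.35],[0,0,-1],cx); togo(s,[.4885,.3447,.35],[0,0,-1],-cx)
for c in("scene","top"):
    d=get_image(c); k=(cloud(d).reshape(-1,3)-C)@Rc
    p=k[(abs(k[:,0])<.062)&(abs(k[:,1]+.05)<.012)&(k[:,2]>.03)&(k[:,2]<.14)]
    print(c,"panel",len(p),"z",np.percentile(p[:,2],[50,97])*1000,"y",np.percentile(p[:,1],[5,50,95])*1000)
    for lo in np.arange(.14,.39,.02):
        q=k[(abs(k[:,1])<.115)&(k[:,0]>.06)&(k[:,0]<.2)&(k[:,2]>=lo)&(k[:,2]<lo+.02)]
        if len(q)>3: print(round(lo,2),len(q),"x",np.percentile(q[:,0],[2,50,98])*1000,"y",np.percentile(q[:,1],[2,98])*1000)
    save(d,"rel_%s.png"%c)
```

```text
t 15.9167 pos [0.5313 0.069  0.3332] q [ 0.4969  0.0575 -0.0661  0.0021 -1.4343 -0.7046] 
zt [ 0.0124  0.0043 -0.9999] yt [-0.9785  0.2059 -0.0112] F [0.131  0.2169 2.1958] T [ 0.0209 -0.1248  0.0001] w 0.009313222747075339 ff 0.0
d [-0.0428  0.2757  0.0168] rotdeg [  0.3625   0.7505 -89.9151]
d [-0.0428  0.2757  0.0168] rotdeg [-0.7508  0.3627 90.0821]
scene panel 1158 z [106.2573 119.3779] y [-55.9215 -53.6955 -45.6037]
0.14 193 x [80.569  82.4325 91.2084] y [-109.3194  101.5319]
0.16 193 x [82.7462 84.6349 93.272 ] y [-108.8196   98.1407]
0.18 203 x [84.4927 86.7864 94.9338] y [-109.6624  103.5803]
0.2 206 x [86.757  88.8517 96.9671] y [-110.0548  101.3526]
0.22 234 x [89.1228 91.0816 99.6268] y [-109.9311   96.491 ]
0.24 246 x [ 91.4582  93.3426 102.4588] y [-109.8666  103.742 ]
0.26 267 x [ 93.7919  95.732  104.4965] y [-109.5487   99.8938]
0.28 467 x [ 96.2845 100.1081 107.2115] y [-108.5549  101.039 ]
0.3 45 x [ 99.47   100.8864 103.8687] y [-23.8522  24.8797]
0.32 38 x [ 98.0147 100.0791 103.0946] y [-22.5899  17.5861]
0.34 41 x [ 96.87    98.5559 101.3136] y [-23.3669  16.5228]
0.36 58 x [ 96.5401  98.2192 100.6076] y [-22.635   21.5586]Traceback (most recent call last):
  File "<stdin>", line 9, in <module>
    return _quantile_unchecked(
        a, q, axis, out, overwrite_input, method, keepdims, weights)
    return _ureduce(a,
                    func=_quantile_ureduce_func,
    ...<5 lines>...
                    overwrite_input=overwrite_input,
                    method=method)
    r = func(a, **kwargs)
    result = _quantile(arr,
                       quantiles=q,
    ...<2 lines>...
                       out=out,
                       weights=wgt)
    slices_having_nans = np.isnan(arr[-1, ...])
                                  ~~~^^^^^^^^^
IndexError: index -1 is out of bounds for axis 0 with size 0
```

View pics/rel_scene.png

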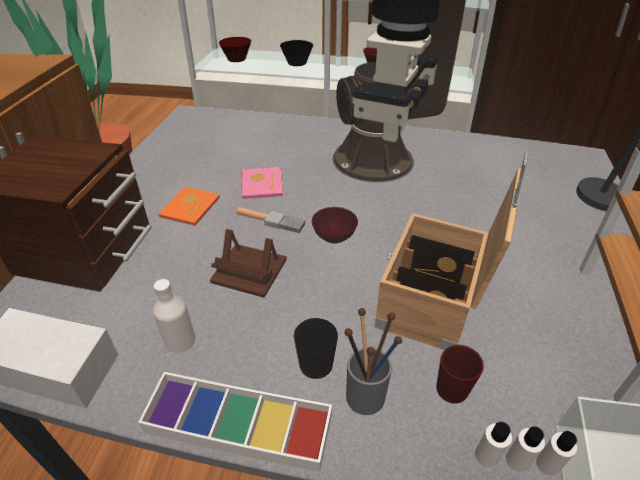

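The picture shows the stand empty (scene 247,270), both panels in the case (scene 437,268), and the lid still open with the hasp up (scene 523,170). Next I carry the closed fingers over to behind the lid.

Request:
drive_tool(xyz=[[0,0,0.035],[0,0,0.012],[-0.0032,0.0216,0],[-0.0032,0.0216,0],[-0.0032,0.0216,0],[-0.0032,0.0216,0],[-0.0032,0.0216,0],[-0.0032,0.0216,0],[-0.0032,0.0216,0],[-0.0032,0.0216,0],[-0.0032,0.0216,0],[-0.0032,0.0216,0]], delta_rot=[[-0.7,0.4,6.9],[0,0,6.9],[0,0,6.9],[0,0,6.9],[0,0,6.9],[0,0,6.9],[0,0,6.9],[0,0,6.9],[0,0,6.9],[0,0,6.9],[0,0,6.9],[0,0,6.9]], fingers=[0,0,0,0,0,0,0,0,0,0,0,0])

```text
time: 17.02
tool_pos: [0.4986, 0.2893, 0.37]
eef_rot: [0.004, 0.987, -0.162, 0.005]
wrist_force: [-0.1, -0.5, 0.1]
gripper_width: 0.0001
finger_force: 0.0
```

Request:
drive_tool(xyz=[[-0.0032,0.0216,0],[-0.0032,0.0216,0],[-0.0032,0.0216,0],[0,0,0],[0,0,0]], delta_rot=[[0,0,6.9],[0,0,0],[0,0,0],[0,0,0],[0,0,0]], fingers=[0,0,0,0,0])

```text
time: 17.43
tool_pos: [0.489, 0.3539, 0.3693]
eef_rot: [0.004, 0.995, -0.104, 0.005]
wrist_force: [0.1, 0.1, -0.3]
gripper_width: 0.0006
finger_force: 0.0
```

```bash
cat >> h.py <<'E'
_a=np.radians(78.2); cx=np.array([np.cos(_a),np.sin(_a),0]); cy=np.array([-np.sin(_a),np.cos(_a),0])
C=np.array([.541,.1805,0]);Rc=np.stack([cx,cy,[0,0,1]],1)
def tip(s,R): t=(s["tool_pos"]-.034*R[:,2]-C)@Rc; print("tip in case",t); return t
E
python3 - <<'E'
from h import *
s,R=st(); t=tip(s,R)
togo(s,C+.155*cx+.085*cy+[0,0,.241],[0,0,-1],-cx)
E
```

```text
t 17.4333 pos [0.489  0.3539 0.3693] q [ 0.9585  0.181   0.1506  0.0122 -1.5431  0.4026] 
zt [ 0.0085 -0.0092 -0.9999] yt [-0.2078 -0.9781  0.0072] F [ 0.119   0.0688 -0.2692] T [-0.1291  0.1226  0.0476] w 0.0005608352813855892 ff 0.0
tip in case [0.1593 0.0867 0.4033]
d [ 0.0005 -0.0043 -0.1283] rotdeg [0.5261 0.4873 0.1936]
```

Request:
drive_tool(xyz=[[0,-0.004,-0.032],[0,0,-0.032],[0,0,-0.032],[0,0,-0.032],[0,0,0],[0,0,0]], delta_rot=[[0.5,0.5,0],[0,0,0],[0,0,0],[0,0,0],[0,0,0],[0,0,0]], fingers=[0,0,0,0,0,0])

```text
time: 17.93
tool_pos: [0.4894, 0.3474, 0.2422]
eef_rot: [0.001, 0.994, -0.106, -0.0]
wrist_force: [0.9, -0.3, 1.5]
gripper_width: 0.0006
finger_force: 0.0
```

Request:
drive_tool(xyz=[[-0.0031,-0.0147,-0.005],[-0.0031,-0.0147,-0.005],[-0.002,-0.0098,-0.003],[-0.002,-0.0098,-0.002],[-0.0025,-0.0117,-0.001],[0,0,0]], delta_rot=[[0,0,0],[0,0,0],[0,0,0],[0,0,0],[0,0,0],[0,0,0]], fingers=[0,0,0,0,0,0])

```text
time: 18.43
tool_pos: [0.4768, 0.2865, 0.2282]
eef_rot: [-0.001, 0.994, -0.106, 0.001]
wrist_force: [0.0, -0.3, -0.4]
gripper_width: 0.0009
finger_force: 0.0
```

```bash
cat >> h.py <<'E'
def lid():
    for c in("scene",):
        k=(cloud(get_image(c)).reshape(-1,3)-C)@Rc
        q=k[(k[:,1]>-.105)&(k[:,1]<-.03)&(k[:,0]>-.12)&(k[:,0]<.13)&(k[:,2]>.145)&(k[:,2]<.32)]
        if len(q)>50:
            e=q-np.array([.081,0,.13]); rr=np.hypot(e[:,0],e[:,2]); k2=rr>.1
            print("lid angle~",np.percentile(np.arctan2(e[k2,2],-e[k2,0]),[5,50,95]),k2.sum())
        else: print("lid low",len(q))
E
python3 - <<'E'
from h import *
s,R=st(); t=tip(s,R); lid()
E
```

```text
t 18.4333 pos [0.4768 0.2865 0.2282] q [ 0.8934  0.1406 -0.2045  0.0004 -1.2222  0.4654] 
zt [ 0.0025  0.0025 -1.    ] yt [-0.2104 -0.9776 -0.003 ] F [ 0.015  -0.2576 -0.4317] T [-0.123   0.1729 -0.0061] w 0.0008918207299976281 ff 0.0
tip in case [0.0905 0.0846 0.2622]
lid angle~ [1.451  1.4907 1.5353] 262
```

Request:
drive_tool(xyz=[[-0.0021,-0.0103,-0.002],[-0.0021,-0.0103,-0.003],[-0.0025,-0.012,-0.005],[-0.0025,-0.012,-0.005],[-0.0025,-0.012,-0.005],[-0.0027,-0.0127,-0.009],[-0.0027,-0.0127,-0.009],[-0.0021,-0.0103,-0.0125],[-0.0021,-0.0103,-0.0125],[0,0,0]], delta_rot=[[0,0,0],[0,0,0],[0,0,0],[0,0,0],[0,0,0],[0,0,0],[0,0,0],[0,0,0],[0,0,0],[0,0,0]], fingers=[0,0,0,0,0,0,0,0,0,0])

```text
time: 19.32
tool_pos: [0.4528, 0.1817, 0.1609]
eef_rot: [0.001, 0.994, -0.106, -0.002]
wrist_force: [-0.4, -1.3, -0.3]
gripper_width: 0.0004
finger_force: 0.0
```

Run:
```python
from h import *
s,R=st(); t=tip(s,R); lid()
```

```text
t 19.3167 pos [0.4528 0.1817 0.1609] q [ 0.7846  0.0779 -0.4361 -0.0014 -1.0605  0.5737] 
zt [-0.0035 -0.0017 -1.    ] yt [-0.2116 -0.9774  0.0024] F [-0.4098 -1.2729 -0.2875] T [-0.2292  0.3141 -0.0058] w 0.0004065781785593752 ff 0.0
tip in case [-0.0167  0.0865  0.1949]
lid angle~ [0.4579 0.477  0.4996] 1046
```

Request:
drive_tool(xyz=[[-0.0012,-0.0059,-0.0135],[-0.0012,-0.0059,-0.0135],[-0.0005,-0.0024,-0.011],[-0.0005,-0.0024,-0.008],[-0.0005,-0.002,-0.006],[0,0,-0.003],[0,0,-0.002],[0,0,0],[0,0,0]], delta_rot=[[0,0,0],[0,0,0],[0,0,0],[0,0,0],[0,0,0],[0,0,0],[0,0,0],[0,0,0],[0,0,0]], fingers=[0,0,0,0,0,0,0,0,0])

```text
time: 20.12
tool_pos: [0.4515, 0.1663, 0.109]
eef_rot: [-0.0, 0.994, -0.105, 0.001]
wrist_force: [-10.0, -4.2, 21.3]
gripper_width: 0.0007
finger_force: 10.8
```

```bash
cat >> h.py <<'E'
def lidtop():
    for c in("scene","top"):
        k=(cloud(get_image(c)).reshape(-1,3)-C)@Rc
        q=k[(k[:,1]>-.1)&(k[:,1]<.04)&(abs(k[:,0])<.075)&(k[:,2]>.12)&(k[:,2]<.18)]
        if len(q)>50:
            A=np.c_[q[:,:2],np.ones(len(q))];f=np.linalg.lstsq(A,q[:,2],rcond=None)[0]
            print(c,"lid plane slope x,y,z0",f,"z at free edge",f[2]-.081*f[0],"at hinge",f[2]+.081*f[0],len(q))
        h=k[(abs(k[:,1])<.03)&(k[:,0]<-.09)&(k[:,0]>-.18)&(k[:,2]>.03)&(k[:,2]<.2)]
        for lo in np.arange(-.18,-.08,.012):
            z=h[(h[:,0]>=lo)&(h[:,0]<lo+.012)]
            if len(z)>3: print(c,"hasp x",round(lo*1000),len(z),"z",np.percentile(z[:,2],[5,50,95])*1000,"y",np.percentile(z[:,1],[3,97])*1000)
E
python3 - <<'E'
from h import *
s,R=st(); t=tip(s,R); lidtop()
E
```

```text
t 20.1167 pos [0.4515 0.1663 0.109 ] q [ 0.7636  0.1156 -0.5274  0.001  -0.9263  0.5962] 
zt [ 0.0017  0.0005 -1.    ] yt [-0.2088 -0.978  -0.0009] F [-10.0042  -4.2484  21.3438] T [-1.3921  3.972  -0.0199] w 0.0006674109368335027 ff 10.752596870879643
tip in case [-0.0322  0.0847  0.143 ]
scene lid plane slope x,y,z0 [-0.0026  0.004   0.1408] z at free edge 0.14097501226157205 at hinge 0.14054931414687782 4181
scene hasp x -168 50 z [125.0691 127.3052 129.4128] y [-20.2222  21.6523]
scene hasp x -156 93 z [127.0894 129.0831 130.9475] y [-21.5561  21.2834]
scene hasp x -144 84 z [128.0397 130.0531 132.666 ] y [-20.6042  23.8923]
scene hasp x -132 59 z [128.5564 131.4189 133.6834] y [-21.8676  23.9799]
scene hasp x -120 82 z [131.4724 133.4602 135.5947] y [-21.9513  24.0939]
scene hasp x -108 107 z [108.1194 134.8924 136.5569] y [-21.2199  23.7827]
scene hasp x -96 59 z [ 95.5559 135.613  138.0674] y [-21.7476  20.9781]
top lid plane slope x,y,z0 [ 0.0035 -0.0024  0.1421] z at free edge 0.1417857519808446 at hinge 0.14235227343252504 3305
top hasp x -168 58 z [124.7012 128.9543 134.445 ] y [-21.0351  21.8394]
top hasp x -156 98 z [125.0132 130.2366 135.204 ] y [-20.8733  22.1007]
top hasp x -144 86 z [126.8996 130.8289 135.8117] y [-22.2549  22.0954]
top hasp x -132 49 z [129.9311 134.5962 138.3542] y [-21.7742  22.6056]
top hasp x -120 76 z [129.712  135.0371 139.4023] y [-21.8636  22.2361]
top hasp x -108 101 z [130.4658 136.0836 141.4423] y [-21.887   21.5079]
top hasp x -96 53 z [133.6109 137.9904 143.4455] y [-20.9944  21.1606]
```

The lid is shut: its plane is level at 0.141 m in both cameras. The hasp sticks out at about 1.4 rad (z ≈ 0.130 at its tab). Next: go to the hasp with a tilted tool.

Request:
drive_tool(xyz=[[0,0,0.035],[0,0,0.04],[0.005,-0.0139,0.02],[0.005,-0.0139,0.015],[0.005,-0.0139,0],[0.005,-0.0139,0],[0.005,-0.0139,0],[0.005,-0.0139,0],[0.005,-0.0139,0],[0.005,-0.0139,0],[0.005,-0.0139,0],[0.005,-0.0139,0]], delta_rot=[[0,0,0],[0,0,-6.9],[0,0,-6.9],[0,0,-6.9],[0,0,-6.9],[0,0,-6.9],[0,0,-6.9],[0,0,-6.9],[0,0,-6.9],[0,0,-6.9],[0,0,-6.9],[0,0,-6.9]], fingers=[0,0,0,0,0,0,0,0,0,0,0,0])

```text
time: 21.22
tool_pos: [0.5021, 0.0272, 0.2173]
eef_rot: [-0.0, 0.717, -0.697, 0.001]
wrist_force: [-0.5, 0.1, 0.6]
gripper_width: 0.0004
finger_force: 0.0
```

Request:
drive_tool(xyz=[[0.005,-0.0139,0],[0,0,0],[0,0,0],[0,0,0],[0,0,0],[0,0,0],[0,0,0],[0,0,0],[0,0,0],[0,0,0],[0,0,0]], delta_rot=[[0,0,-6.9],[0,0,-6.9],[6.29,-1.31,0],[6.29,-1.31,0],[6.29,-1.31,0],[6.29,-1.31,0],[6.29,-1.31,0],[6.29,-1.31,0],[6.29,-1.31,0],[0,0,0],[0,0,0]], fingers=[0,0,0,0,0,0,0,0,0,0,0])

```text
time: 22.13
tool_pos: [0.5068, 0.0113, 0.2154]
eef_rot: [0.296, -0.58, 0.719, 0.241]
wrist_force: [-0.7, -0.2, 0.1]
gripper_width: 0.0006
finger_force: 0.0
```

Run:
```python
from h import *
s,R=st(); t=tip(s,R)
z=(cx-np.array([0,0,1]))/2**.5
togo(s,C-.152*cx+[0,0,.165]+.034*z,z,cy)
# camera check of tip in tool frame
W=cloud(get_image("scene")).reshape(-1,3);g=(W-s["tool_pos"])@R
g=g[(abs(g[:,0])<.06)&(abs(g[:,1])<.11)&(g[:,2]>-.12)&(g[:,2]<.02)]
for lo in np.arange(-.08,.02,.01):
    k=g[(g[:,2]>=lo)&(g[:,2]<lo+.01)]
    if len(k)>3: print(round(lo,3),len(k),"x",np.percentile(k[:,0],[2,50,98])*1000,"y",np.percentile(k[:,1],[2,50,98])*1000)
```

```text
t 22.1333 pos [0.5068 0.0113 0.2154] q [-0.2867  0.1903 -0.1493 -0.7978 -1.385   0.2921] 
zt [ 0.1467  0.6902 -0.7086] yt [-0.9776  0.2106  0.0027] F [-0.7072 -0.1925  0.133 ] T [-2.2872  0.5594  0.0178] w 0.0006296913402032489 ff 0.0
tip in case [-0.1966 -0.001   0.2395]
d [ 0.008   0.0439 -0.0745] rotdeg [ 0.0884 -0.1757  0.3545]
-0.08 121 x [-12.9829  -9.6426   9.0593] y [-20.1896 -12.8304  21.1057]
-0.07 114 x [-12.3061  -9.7042   8.8691] y [-18.4442 -12.2521  19.7015]
-0.06 108 x [-12.3493  -9.0309  10.2116] y [-16.6055 -11.1691  17.4737]
-0.05 103 x [-12.1935  -8.9598   9.1856] y [-15.4607 -11.5406  16.3132]
-0.04 65 x [-12.0559  -9.2962   9.273 ] y [-15.3765  -8.9681  14.535 ]
```

Request:
drive_tool(xyz=[[0.0027,0.0146,-0.0248],[0.0027,0.0146,-0.0248],[0.0027,0.0146,-0.0248],[0,0,0],[0,0,0]], delta_rot=[[0.1,-0.2,0.35],[0,0,0],[0,0,0],[0,0,0],[0,0,0]], fingers=[0,0,0,0,0])

```text
time: 22.6
tool_pos: [0.5142, 0.0597, 0.1425]
eef_rot: [0.296, -0.587, 0.714, 0.241]
wrist_force: [0.9, -1.0, 0.1]
gripper_width: 0.0004
finger_force: 0.0
```

Request:
drive_tool(xyz=[[0.0004,0.002,-0.0155],[0.0004,0.002,-0.0155],[0.0005,0.0022,-0.011],[0.0005,0.0022,-0.011],[0,0,0]], delta_rot=[[0,0,0],[0,0,0],[0,0,0],[0,0,0],[0,0,0]], fingers=[0,0,0,0,0])

```text
time: 23.02
tool_pos: [0.5163, 0.0667, 0.0885]
eef_rot: [0.297, -0.585, 0.715, 0.241]
wrist_force: [0.4, -0.1, -0.2]
gripper_width: 0.0004
finger_force: 0.0
```

Run:
```python
from h import *
s,R=st(); t=tip(s,R)
save(get_image("scene"),"hasp1.png",(150,350,300,560),2.5)
```

```text
t 23.0167 pos [0.5163 0.0667 0.0885] q [-0.2012  0.3369 -0.2773 -0.8867 -1.1503  0.4656] 
zt [ 0.1425  0.693  -0.7067] yt [-0.98    0.1989 -0.0026] F [ 0.3573 -0.1229 -0.1706] T [-2.3331  0.5526  0.0415] w 0.00043590599516546885 ff 0.0
tip in case [-0.1405  0.0008  0.1125]
```

View pics/hasp1.png

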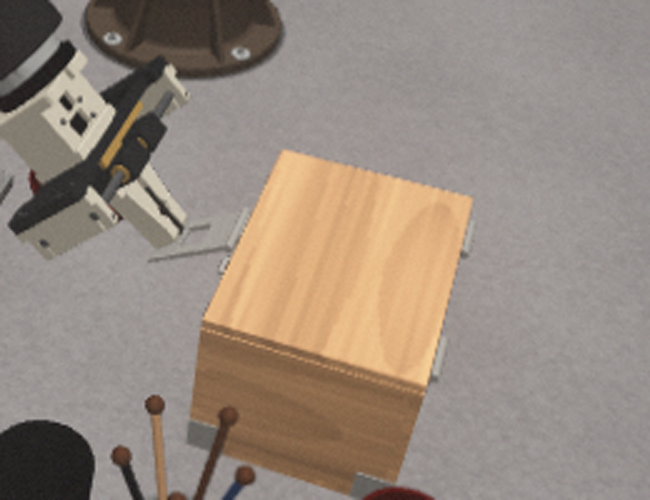

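The crop shows the lid shut and the fingertips on the hasp's end, at (185,235) in the crop. The hasp has started to swing down; continuing along the arc.

Request:
drive_tool(xyz=[[0.0009,0.0041,-0.009],[0.0009,0.0041,-0.009],[0.0012,0.0056,-0.0063],[0.0012,0.0056,-0.0063],[0.0012,0.0056,-0.004],[0.0012,0.0056,-0.004],[0.0013,0.0062,-0.0025],[0.001,0.005,-0.0025],[0,0,0],[0,0,0]], delta_rot=[[0,0,0],[0,0,0],[0,0,0],[0,0,0],[0,0,0],[0,0,0],[0,0,0],[0,0,0],[0,0,0],[0,0,0]], fingers=[0,0,0,0,0,0,0,0,0,0])

```text
time: 23.9
tool_pos: [0.5255, 0.108, 0.0458]
eef_rot: [0.298, -0.585, 0.715, 0.241]
wrist_force: [-1.1, -1.5, 0.6]
gripper_width: 0.0004
finger_force: 0.7
```

Run:
```python
from h import *
s,R=st(); t=tip(s,R); lidtop()
```

```text
t 23.9 pos [0.5255 0.108  0.0458] q [-0.1335  0.3968 -0.3053 -0.9475 -1.0531  0.5084] 
zt [ 0.1438  0.6926 -0.7069] yt [-0.98    0.1991 -0.0042] F [-1.1079 -1.4531  0.591 ] T [-2.7043  0.6435  0.0269] w 0.0003884067305821822 ff 0.6680354755371809
tip in case [-0.0982  0.0003  0.0699]
scene lid plane slope x,y,z0 [-0.0026  0.0038  0.1408] z at free edge 0.14103434468503764 at hinge 0.1406087243200689 4175
scene hasp x -180 144 z [165.9797 174.2766 182.6364] y [-24.6451  18.3831]
scene hasp x -168 121 z [161.7438 166.7768 169.5893] y [-26.8687  23.7964]
scene hasp x -156 173 z [138.7781 156.1298 162.7968] y [-29.3486  28.6017]
scene hasp x -144 121 z [ 97.2485 152.9856 158.9989] y [-28.6862  28.5215]
scene hasp x -132 301 z [ 90.4494 144.2191 156.7652] y [-27.2671  26.3626]
scene hasp x -120 162 z [ 74.6713  98.4531 108.3106] y [-17.6464  18.5064]
scene hasp x -108 115 z [69.4284 87.5422 95.3861] y [-15.0126  16.7965]
scene hasp x -96 21 z [ 82.874  132.0562 137.8927] y [-22.033  24.781]
top lid plane slope x,y,z0 [-0.0008  0.0004  0.1421] z at free edge 0.14217144884096214 at hinge 0.14203793813393836 3773
top hasp x -180 106 z [121.8282 173.1565 183.5932] y [-28.515   27.5692]
top hasp x -168 140 z [129.8869 167.3412 174.1998] y [-28.4315  27.9151]
top hasp x -156 118 z [148.5676 159.6449 166.5525] y [-27.5764  27.456 ]
top hasp x -144 142 z [142.9515 154.8829 162.1451] y [-28.618   28.6182]
top hasp x -132 113 z [131.7843 153.822  160.3581] y [-28.0081  27.3723]
top hasp x -120 53 z [ 94.256  101.9466 147.1295] y [-18.1794  21.6789]
top hasp x -108 66 z [81.8343 89.9313 99.6856] y [-14.1133  15.9149]
top hasp x -96 46 z [ 77.7438  97.6635 142.4281] y [-17.6722  20.0325]
```

Nearly flat. Pressing the tab in until resistance rises.

Request:
drive_tool(xyz=[[0.0004,0.002,0],[0.0004,0.002,0],[0,0,0]], delta_rot=[[0,0,0],[0,0,0],[0,0,0]], fingers=[0,0,0])

```text
time: 24.25
tool_pos: [0.526, 0.1092, 0.0454]
eef_rot: [0.297, -0.586, 0.715, 0.239]
wrist_force: [-4.7, -14.2, 4.8]
gripper_width: 0.0008
finger_force: 7.5
```

Request:
drive_tool(xyz=[[0.0004,0.002,0],[0.0004,0.002,0],[0,0,0]], delta_rot=[[0,0,0],[0,0,0],[0,0,0]], fingers=[0,0,0])

```text
time: 24.5
tool_pos: [0.5262, 0.1099, 0.0451]
eef_rot: [0.295, -0.587, 0.715, 0.238]
wrist_force: [-10.9, -29.5, 11.2]
gripper_width: 0.0005
finger_force: 16.0
```

Request:
drive_tool(xyz=[[0.0003,0.0015,0],[0,0,0],[0,0,0]], delta_rot=[[0,0,0],[0,0,0],[0,0,0]], fingers=[0,0,0])

```text
time: 24.75
tool_pos: [0.5263, 0.1101, 0.045]
eef_rot: [0.295, -0.587, 0.716, 0.237]
wrist_force: [-13.3, -36.6, 14.8]
gripper_width: 0.0007
finger_force: 19.2
```

Run:
```python
from h import *
s,R=st(); t=tip(s,R)
```

```text
t 24.75 pos [0.5263 0.1101 0.045 ] q [-0.1219  0.3927 -0.3077 -0.9427 -1.0411  0.4988] 
zt [ 0.1439  0.6858 -0.7134] yt [-0.9801  0.1985 -0.0068] F [-13.285  -36.5927  14.8473] T [-7.9718  3.1919  1.3906] w 0.0007410696390571205 ff 19.201419877913395
tip in case [-0.0958 -0.      0.0692]
```

The tab has hit a firm stop where the flat hasp should be. Backing off and checking.

Request:
drive_tool(xyz=[[-0.002,-0.01,0],[-0.003,-0.015,0.005],[-0.004,-0.02,0.02],[-0.006,-0.03,0.03],[-0.006,-0.03,0.035],[-0.006,-0.03,0.035],[-0.006,-0.03,0.035],[-0.006,-0.03,0.03],[0,0,0],[0,0,0]], delta_rot=[[0,0,0],[0,0,0],[0,0,0],[0,0,0],[0,0,0],[0,0,0],[0,0,0],[0,0,0],[0,0,0],[0,0,0]], fingers=[0,0,0,0,0,0,0,0,0,0])

```text
time: 25.58
tool_pos: [0.4915, -0.0681, 0.2252]
eef_rot: [0.299, -0.585, 0.715, 0.239]
wrist_force: [-0.5, -0.4, -1.3]
gripper_width: 0.0003
finger_force: 0.0
```

Run:
```python
from h import *
s,R=st(); t=tip(s,R); lidtop()
ds=[get_image(c) for c in("scene","top")]
a=cv2.resize(ds[0]["image"][180:330,320:520,::-1],(533,400),interpolation=cv2.INTER_CUBIC)
b=cv2.resize(ds[1]["image"][170:260,190:250,::-1],(267,400),interpolation=cv2.INTER_CUBIC)
cv2.imwrite("pics/end.png",np.hstack([a,b]))
for c,d in zip(("scene","top"),ds):
    for h,r in(("hinge",(-.087,.134)),("tab flat",(-.089,.072))): print(c,h,proj(d,C+r[0]*cx+[0,0,r[1]]))
    print(c,[(round(f["p"],2),np.round(f["at"])) for f in finder.mark_of(c,"hasp_tab")[:2]])
```

```text
t 25.5833 pos [ 0.4915 -0.0681  0.2252] q [-0.4325  0.2321 -0.0822 -0.764  -1.4995  0.3871] 
zt [ 0.1485  0.6915 -0.707 ] yt [-0.9793  0.2021 -0.008 ] F [-0.4693 -0.3836 -1.3458] T [-2.3311  0.6239 -0.0431] w 0.00030825828406964926 ff 0.0
tip in case [-0.2776 -0.0022  0.2492]
scene lid plane slope x,y,z0 [-0.003   0.0034  0.1408] z at free edge 0.14104866828838736 at hinge 0.14056618249681735 4172
scene hasp x -108 6 z [93.2636 96.545  96.8588] y [-5.4189  8.3401]
scene hasp x -96 18 z [ 93.5869 135.5921 138.4884] y [-21.6977  25.7053]
top lid plane slope x,y,z0 [ 0.0019 -0.0009  0.1421] z at free edge 0.14194976309300245 at hinge 0.14226498413437827 3779
top hasp x -108 4 z [ 88.9769  96.2498 101.1627] y [-4.3999  6.809 ]
top hasp x -96 36 z [ 88.7957 103.931  141.6613] y [-18.0658  21.8083]
scene hinge [242.5863 394.6808]
scene tab flat [265.1637 390.5448]
scene [(0.55, array([243., 400.])), (0.51, array([266., 479.]))]
top hinge [223.6286 241.236 ]
top tab flat [226.2799 244.5997]
top [(0.41, array([223., 245.]))]
```

View pics/end.png

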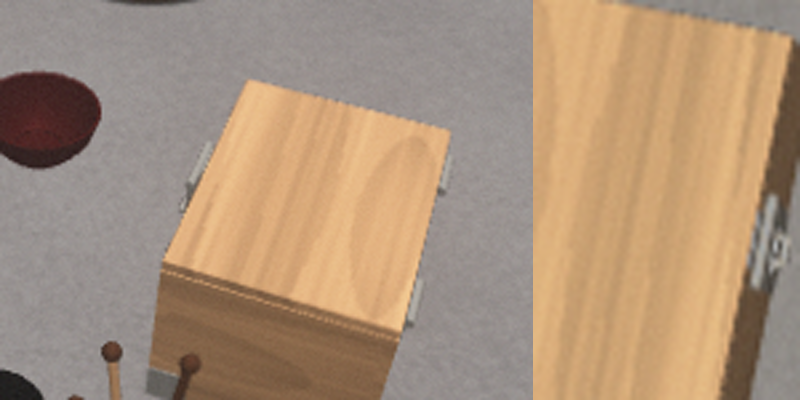

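The lid is shut flush and the hasp lies flat with the staple through it (right crop, around (770,245)). The robot is clear of everything. Handing in.

```bash
python3 -c "
from bench import r
print(r.close_job())"
```

```text
the job is handed in; nothing more can be done
None
```

The black panel is seated in the free slot, the lid is fully shut, and the hasp lies flat over its staple; the job was handed in at about 26 s of the 72 s allowed, and no verdict came back.

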